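Pile the sample dishes on the shaker and key it on

TASK

Load the shaker: set the blue-lidded sample dish on the white-lidded one that already stands on the shaker's platform, then the yellow-lidded dish on the blue one, each put down gently and let go so that the three make one square, flush-sided pile, and leave the white dish where it is. Then take the red key from its rest, push it fully into the shaker's brass key switch, turn it clockwise as far as it goes and leave it there. Do not disturb the two red-capped jars or the round glass dish.

Things in the scene. Friction and masses are not known exactly. Their poses are not given: they have to be found in the camera images.
- dish_white: rectangular closed sample dish, 90 x 58 mm and 20 mm high, white lid, flat on top and underneath (no lip), about 90 g. Origin: centre of its underside; x along the 90 mm side, y along the 58 mm side, z up. Stands on the platform, bottom of the pile, its underside 90 mm above the bench.
- dish_blue: rectangular closed sample dish, 90 x 58 mm and 20 mm high, blue lid, flat on top and underneath (no lip), about 90 g. Origin: centre of its underside; x along the 90 mm side, y along the 58 mm side, z up. Lies on the bench.
- dish_yellow: rectangular closed sample dish, 90 x 58 mm and 20 mm high, yellow lid, flat on top and underneath (no lip), about 90 g. Origin: centre of its underside; x along the 90 mm side, y along the 58 mm side, z up. Lies on the bench.
- shaker: fixed white orbital shaker, 260 x 300 mm (x, y). Origin: centre of its underside, on the bench. Its rubber-topped platform, 220 x 150 mm, is centred at y = +70 mm with its top 90 mm above the bench; the low console with the key switch lies at negative y, its top 75 mm above the bench.
- key: key standing upright: red grip 36 mm (x) x 12 mm (y) x 36 mm high, above a steel blade 16 mm (x) x 6 mm (y), 24 mm long. Origin: centre of the blade's lower end; z up along the key, grip from z = 24 to 60 mm. The same either way round. 40 g. At the start it stands in the key rest, the underside of its grip on the rest's top, the blade's end 4 mm above the bench.
- key_tip (a point): centre of the lower end of the key's blade (same as the key's origin), axes as the key.
- key_rest: fixed black block 60 x 60 x 28 mm on the bench with a slot along its x, in which the key stands. Origin: centre of its underside.
- lock_mouth (a point): centre of the slot's mouth on top of the key switch: a brass block 34 x 34 x 28 mm on the shaker's console which turns about its vertical axis; its top is 103 mm above the bench. Slot 19 mm along the point's x, 9 mm along y, chamfered 3 mm, 28 mm deep; the key is fully in when its grip rests on the block, blade 24 mm below the mouth. The point's axes turn with the block, z up.
- lock (a joint): angle of the key switch, rad: it grows clockwise seen from above, from 0 (off) to 1.4 (on, at its stop); it starts between 0 and 0.25 and stays where it is left.
- jar_big: bystander, leave alone: glass jar with a red cap, 66 mm across, 85 mm high. Origin: centre of its underside.
- jar_small: bystander, leave alone: small glass jar with a red cap, 40 mm across, 50 mm high. Origin: centre of its underside.
- petri: bystander, leave alone: round open glass dish, 60 mm across, 16 mm high. Origin: centre of its underside.
Things that resemble listed ones, but are neither listed nor needed, are in the scene too. There is more than one size of the dish_blue; the job needs the middle-sized.

How it is judged:
On the way, in this order (a step that is already met when the one before it is completed fails the run):
1. the blue dish rests squarely on the white one, let go (horizontal distance between dish_blue and dish_white below 0.008 m and z of dish_blue in the frame of dish_white between 0.017 and 0.023 m and angle between the x axis of dish_blue and the x axis of dish_white, either way round below 0.12 rad and contact force between the fingers and dish_blue below 0.3 N and distance of dish_white from where it was at the start of the episode below 0.015 m), for 0.2 s.
2. the yellow dish rests squarely on the blue one, let go (all of step 1 and horizontal distance between dish_yellow and dish_blue below 0.008 m and z of dish_yellow in the frame of dish_blue between 0.017 and 0.023 m and angle between the x axis of dish_yellow and the x axis of dish_blue, either way round below 0.12 rad and contact force between the fingers and dish_yellow below 0.3 N), for 0.2 s.
3. the key is fully in the switch, the switch not yet turned (z of key_tip in the frame of lock_mouth below -0.018 m and horizontal distance between key_tip and lock_mouth below 0.007 m and angle between key's own z axis and vertical below 0.2 rad and value of joint lock below 0.6 rad), for 0.1 s.
4. the key in the switch is turned clockwise to on (z of key_tip in the frame of lock_mouth below -0.018 m and horizontal distance between key_tip and lock_mouth below 0.007 m and angle between key's own z axis and vertical below 0.2 rad and value of joint lock above 1.15 rad), for 0.2 s.
At the end, for the whole second after the job is handed in: White, blue, yellow dishes piled in that order upwards, each within 8 mm and 0.12 rad of the one below; white within 15 mm of its start; key upright in the switch, at least 18 mm deep and within 7 mm of its centre; switch above 1.15 rad; all released and at rest (all of step 2 and all of step 4 and linear speed of each of dish_white, dish_blue, dish_yellow, key below 0.02 m/s); the robot touches nothing.
It fails at once if a bystander jar or glass dish moved by more than 25 mm (distance of any of jar_big, jar_small, petri from where it was at the start of the episode above 0.025 m).
It fails at once if a dish let go in the air more than 10 mm above its place on the pile ((horizontal distance between dish_blue and dish_white below 0.06 m and z of dish_blue in the frame of dish_white above 0.03 m and contact force between the fingers and dish_blue below 0.1 N) or (horizontal distance between dish_yellow and dish_blue below 0.06 m and z of dish_yellow in the frame of dish_blue above 0.03 m and contact force between the fingers and dish_yellow below 0.1 N)).
It fails at once if a dish pressed hard onto the pile (more than 80 N) (contact force between dish_blue and dish_white above 80 N or contact force between dish_yellow and dish_blue above 80 N).
It also fails if it takes over 72 s, if anything falls off the work surface, if the arm or the gripper's body presses on something with over 40 N, if the wrist force passes 120 N, or if a joint passes its speed limit or range.

ROBOT

A 6-joint arm with a two-finger parallel gripper is mounted at the origin on the work surface. World frame = base frame: x ahead of the robot, y to its left, z up, the work surface at z = 0. Lengths are in m, angles in rad, forces in N, time in s.
With the tool pointing down it reaches from about 0.375 to 0.9 m from the base axis. Payload 3.1 kg.
Tool frame: the origin (TCP) lies midway between the tips of the shut fingers; the grasp point (between the pads) lies 19 mm behind it; z points along the fingers, y is the line along which they close (so a half turn about z gives the same grasp; the last joint's range is limited). The gripper opens to 87 mm and grips with 3 to 60 N. Pads are 19 mm wide; open, the fingers measure 117 mm over their backs; the gripper's body (75 mm by 190 mm) begins 51 mm behind the grasp point.
Start: joints at [-1.302, 0.527, 1.433, -0, 1.181, -0.178], TCP at [0.27, -0.564, 0.223] pointing down, gripper open.
Joint ranges: [-3.08, 3.08], [-0.75, 2.2], [0.22, 2.44], [-1.43, 4.57], [0, 2.65], [-2.85, 2.85]. Speed limits (rad/s): [2.79, 2.79, 3.14, 3.14, 3.14, 3.14].

INTERFACE

Orientations are given as a unit quaternion [x, y, z, w].
In Python, from rig import robot gives the robot as it stands. The module is installed in compiled form; this text tells all that it offers.
- The arm moves only by the tool play_rows, never from a script. Its arguments are lists of equal length, an entry for each row: "gripper": the closure, from -1 (fully open) to 1 (shut); "delta_pos": the shift along the tool's x, y, z in cm, a list of three; "turn": the turn, a rotation vector about the tool's x, y, z in rad, a list of three. A call has 1 to 12 rows; each row is the pose to reach, as a shift and turn from the pose commanded when the call began, along the tool's axes at that moment; what a row does not reach only later rows make up. A row lasts 1/8 s, in which the tool goes at most 62.5 mm and 10.7 degrees, less where a joint would pass 70% of its speed; a pose out of reach is approached as far as the arm can. A call with a gripper value outside its range is refused whole. The fingers move at their own pace and stop on an object; "squeeze" is the grip in N (left out, the last holds). Time passes only in rows, so rows that repeat a pose let the fingers close. It gives the time, the measured TCP pose, the force, the opening and the grip force at its end, in the units of the state.
- robot.get_obs(): the state, without advancing time (a new reading comes with each control period).
- robot.camera(name): name is "side" or "top" or "wrist"; returns a dict with "color" (400x640x3 uint8, red, green, blue), "vfov" (degrees; the focal length in pixels is half the picture's height over the tangent of half this angle, whatever the lens; pixels are square), "cx", "cy" (the principal point, pixels), "R" (3x3) and "t" (3): a world point X has camera coordinates R X + t. Camera axes: x right, y down, z forward; pixel columns grow to the right and rows downward; lengths in m; the calibration is good to about 2 mm. A picture is of the moment at which its call begins. There is no depth.
- robot.hand_in(): hands the job in; it is judged then, once.
The state is a dict: "time": time; "q": joint angles; "joint_velocities": joint speeds; "joint_torque": joint torques, N m; "position": TCP position; "tool_rot": TCP orientation; "ft_force": force on the tool from outside, world axes, zero at the start; "moment": the same for the moment, N m; "grip_width": finger opening in m; "grip_force": force on a finger pad.
Only numpy, scipy, OpenCV 4.12 (cv2) and the standard library are available. Lean on these libraries where they do the work, as an engineer would, in place of code of your own. Each camera call takes 0.05 s, during which the arm holds its last target. There are 200 camera calls.

## Working session

There is one attempt and no reset: what is moved stays moved. The work goes in short steps, Python scripts to look and compute and a tool call to move; the robot and the scene stay as the last step left them, time stands still between calls to the robot, and variables do not carry over. Pictures are saved under pics/ and viewed, at most 10 in all, crops included, and the job is handed in when it is done.

Besides the shell and the picture viewer there is one more tool, called after "Call:" by a JSON object that holds its "method" and its "body", one argument or row to a line. play_rows: Moves the arm, as the interface text tells. Its arguments: {"type":"object","properties":{"gripper":{"type":"array","items":{"type":"number"}},"delta_pos":{"type":"array","items":{"type":"array","items":{"type":"number"}}},"turn":{"type":"array","items":{"type":"array","items":{"type":"number"}}},"squeeze":{"type":"number"}},"required":["gripper","delta_pos","turn"]}

```bash
mkdir -p pics
cat > h.py <<'E'
import numpy as np, cv2, pickle
from rig import robot
from scipy.spatial.transform import Rotation as Ro
def snap(name, tag):
    c=robot.camera(name); pickle.dump(c,open(f'pics/{tag}.pkl','wb'))
    cv2.imwrite(f'pics/{tag}.png',c['color'][:,:,::-1]); return c
def load(tag): return pickle.load(open(f'pics/{tag}.pkl','rb'))
def foc(c): return 200/np.tan(np.radians(c['vfov'])/2)
def ray(c,u,v):
    R=np.array(c['R']);t=np.array(c['t']);f=foc(c)
    d=R.T@np.array([(u-c['cx'])/f,(v-c['cy'])/f,1]); return -R.T@t,d
def onz(c,u,v,z):
    o,d=ray(c,u,v); return o+d*(z-o[2])/d[2]
def tri(*obs):
    A=np.zeros((3,3));b=np.zeros(3)
    for c,u,v in obs:
        o,d=ray(c,u,v);d/=np.linalg.norm(d);P=np.eye(3)-np.outer(d,d);A+=P;b+=P@o
    x=np.linalg.solve(A,b)
    res=[np.linalg.norm(np.cross(x-ray(c,u,v)[0],ray(c,u,v)[1]/np.linalg.norm(ray(c,u,v)[1]))) for c,u,v in obs]
    return x,res
def proj(c,X):
    p=np.array(c['R'])@X+c['t'];f=foc(c);return p[0]/p[2]*f+c['cx'],p[1]/p[2]*f+c['cy']
def crop(tag,u0,v0,u1,v1,s,out):
    im=cv2.imread(f'pics/{tag}.png')[v0:v1,u0:u1]
    cv2.imwrite(f'pics/{out}.png',cv2.resize(im,None,fx=s,fy=s,interpolation=cv2.INTER_CUBIC))
E
python3 - <<'E'
from h import *
a=snap('top','top0');b=snap('side','side0');w=snap('wrist','wrist0')
A=cv2.imread('pics/top0.png');B=cv2.imread('pics/side0.png')
for c in(a,b,w):print(c['vfov'],c['cx'],c['cy'],-np.array(c['R']).T@c['t'],np.round(c['R'],3).tolist())
print({k:np.round(v,3) for k,v in robot.get_obs().items()})
E
```

```text
49.121015067806674 323.52170640082016 197.96531301393077 [ 0.45891699 -0.10344409  1.17620199] [[-0.011, -1.0, 0.004], [-0.998, 0.011, -0.065], [0.065, -0.005, -0.998]]
46.88628869187343 322.27754270999355 203.6758435903634 [-0.00570035  0.60462745  0.65751949] [[-0.786, -0.618, 0.019], [-0.339, 0.405, -0.849], [0.517, -0.674, -0.527]]
61.05032679962235 320.8917753541038 201.95659969355899 [ 0.32915599 -0.53500594  0.38410267] [[0.433, -0.902, -0.002], [-0.875, -0.42, 0.241], [-0.218, -0.102, -0.971]]
{'time': np.float64(0.15), 'q': array([-1.302,  0.528,  1.434,  0.   ,  1.181, -0.179]), 'joint_velocities': array([-0.   , -0.001, -0.004, -0.   ,  0.   , -0.   ]), 'joint_torque': array([  0.   , -44.043, -17.684,   0.063,   0.055,  -0.   ]), 'position': array([ 0.27 , -0.563,  0.222]), 'tool_rot': array([ 0.975,  0.222, -0.   , -0.001]), 'ft_force': array([-0.066, -0.266,  0.413]), 'moment': array([-0.054,  0.011, -0.053]), 'grip_force': np.float64(0.0), 'grip_width': np.float64(0.087)}
```

View pics/top0.png

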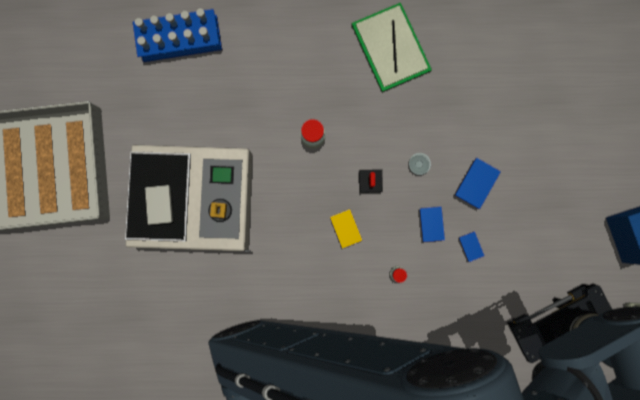

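View pics/side0.png

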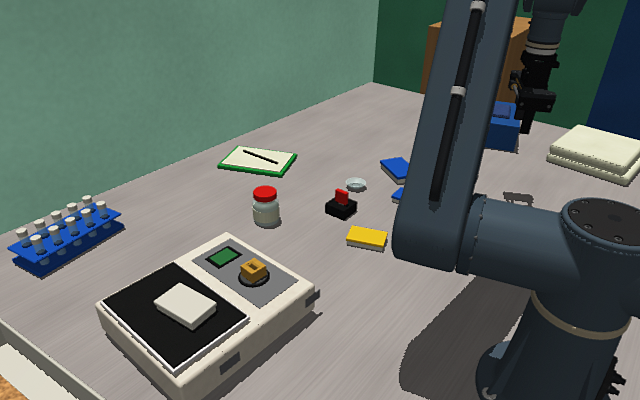

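Top view shows three blue dishes: a large one (478,183), a medium one (431,224) and a small one (471,247). The medium one should be the 90x58 dish. It also shows the yellow dish (346,229), the white dish (158,204), the key (372,181), the lock (219,209), the red caps (312,131) and (399,275), and the petri dish (420,164). The side view shows the same scene, with the arm hiding the blue dishes. I'll measure sizes and confirm with a crop.

```bash
cat >> h.py <<'E'
RNG={'blue':((100,120,60),(125,255,255)),'yellow':((20,150,100),(32,255,255)),'red':((0,170,80),(8,255,255))}
def rects(tag,col,z,box=None,amin=40):
    c=load(tag);im=c['color'];
    im=cv2.resize(im,None,fx=4,fy=4,interpolation=cv2.INTER_CUBIC)
    h=cv2.cvtColor(im,cv2.COLOR_RGB2HSV)
    m=cv2.inRange(h,*[np.array(x) for x in (RNG[col] if isinstance(col,str) else col)])
    if box: k=np.zeros_like(m);k[box[1]*4:box[3]*4,box[0]*4:box[2]*4]=255;m&=k
    out=[]
    for q in cv2.findContours(m,cv2.RETR_EXTERNAL,cv2.CHAIN_APPROX_NONE)[0]:
        if cv2.contourArea(q)<amin*16: continue
        p=(q[:,0,:]-1.5)/4
        P=np.array([onz(c,u,v,z)[:2] for u,v in p])
        r=cv2.minAreaRect((P*1000).astype(np.float32))
        (x,y),(w,hh),a=r
        if w<hh: w,hh,a=hh,w,a+90
        out.append((np.round(p.mean(0),1),round(x/1000,4),round(y/1000,4),round(w,1),round(hh,1),round((a+90)%180-90,1)))
    return out
E
python3 - <<'E'
from h import *
for col,z,b in(('blue',.02,(400,140,520,280)),('yellow',.02,None),('red',.064,(355,160,390,200)),('red',.085,(295,110,330,150)),('red',.05,(385,260,415,290)),(((0,0,130),(180,60,255)),.11,(135,165,183,240)),(((10,120,60),(30,255,255)),.103,(200,190,240,230))):
    for r in rects('top0',col,z,b): print(col if isinstance(col,str) else 'x',z,*r)
for r in rects('side0','yellow',.02): print('side',r)
for r in rects('side0',((0,0,130),(180,60,255)),.11,(145,275,225,335)): print('side w',r)
crop('top0',320,145,510,285,4,'crop1')
a=cv2.imread('pics/top0.png')[140:255,120:250];b=cv2.imread('pics/side0.png')[220:335,150:300]
a=cv2.resize(a,(390,345),interpolation=2);b=cv2.resize(b,(405,345)[:2] if 0 else (410,314),interpolation=2)
b=np.vstack([b,np.zeros((31,410,3),np.uint8)]);cv2.imwrite('pics/crop2.png',np.hstack([a,b]))
E
```

```text
blue 0.02 [471.1 246.4] 0.4019 -0.4963 68.7 45.6 20.3
blue 0.02 [431.7 223.9] 0.462 -0.3939 89.4 58.5 4.3
blue 0.02 [477.2 183.2] 0.5693 -0.5182 117.9 75.9 -31.0
yellow 0.02 [345.6 228.5] 0.4528 -0.1666 89.8 58.5 21.0
yellow 0.02 [217.4 209.7] 0.5062 0.1714 38.8 37.9 84.5
red 0.064 [372.3 178.7] 0.5789 -0.2341 37.9 13.4 -1.0
red 0.085 [312.1 130.4] 0.701 -0.0821 56.2 54.3 -0.6
red 0.05 [399.3 274.9] 0.3332 -0.3002 34.4 33.9 -72.5
x 0.11 [157.9 204.3] 0.5171 0.2948 89.0 56.7 4.8
x 0.103 [217.7 209.8] 0.5025 0.1508 39.4 38.0 84.3
side (array([252.5, 265.3]), 0.58, 0.0831, 38.4, 37.8, 86.0)
side (array([366.4, 236.1]), 0.4511, -0.1644, 90.4, 66.1, 20.8)
side w (array([184.5, 302.2]), 0.5164, 0.2953, 90.1, 58.7, 5.0)
side w (array([211. , 283.3]), 0.5161, 0.2346, 91.8, 24.9, -2.7)
```

View pics/crop1.png

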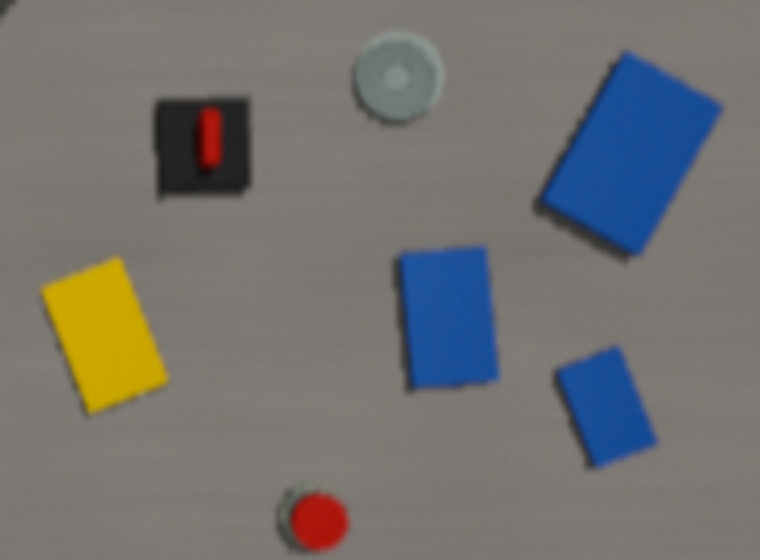

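View pics/crop2.png

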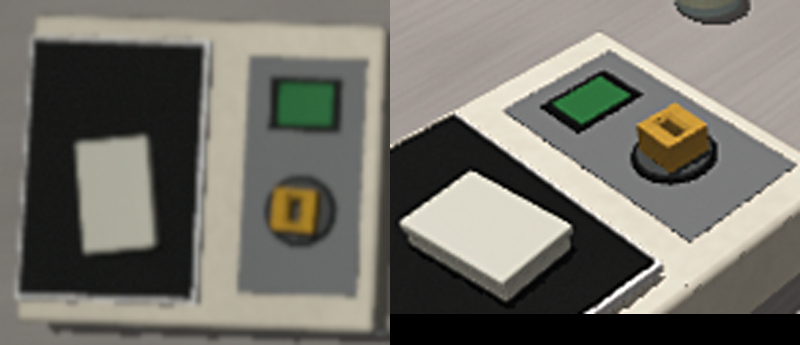

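The crop confirms the medium blue dish at top (431.7,223.9), which measures 89.4 x 58.5 mm. The others are decoys: 118x76 at (477,183) and 69x46 at (471,246). The white dish agrees between the two views at z=0.11, and the yellow one agrees at z=0.02. Next I'll move above the blue dish.

```bash
cat >> h.py <<'E'
def plan(x,y,z,yawdeg):
    o=robot.get_obs();R=Ro.from_quat(o['tool_rot'])
    d=R.inv().apply(np.array([x,y,z])-o['position'])*100
    T=Ro.from_euler('z',yawdeg,degrees=True)*Ro.from_euler('x',180,degrees=True)
    print('delta cm',np.round(d,2),'turn',np.round((R.inv()*T).as_rotvec(),4),'t',round(float(o['time']),2))
    X=R.apply([1,0,0]);print('pos',np.round(o['position'],4),'yaw',np.round(np.degrees(np.arctan2(X[1],X[0])),2),'q',np.round(o['q'],2),'F',np.round(o['ft_force'],1),'gw',round(float(o['grip_width']),4))
E
python3 -c "
from h import *
plan(.462,-.394,.15,4.3)"
```

```text
delta cm [24.62 -6.94  7.2 ] turn [-0.0017 -0.      0.3718] t 0.15
pos [ 0.2699 -0.5631  0.2218] yaw 25.6 q [-1.3   0.53  1.43  0.    1.18 -0.18] F [-0.1 -0.3  0.4] gw 0.0869
```

Call:
{"method": "play_rows", "body": {
  "gripper": [-1, -1, -1, -1, -1, -1, -1],
  "delta_pos": [
    [6, -1.7, 1.8],
    [12, -3.5, 3.6],
    [18, -5.2, 5.4],
    [22.5, -6.4, 6.6],
    [24.6, -6.9, 7.2],
    [24.6, -6.9, 7.2],
    [24.6, -6.9, 7.2]
  ],
  "turn": [
    [0, 0, 0.09],
    [0, 0, 0.18],
    [0, 0, 0.28],
    [0, 0, 0.35],
    [0, 0, 0.372],
    [0, 0, 0.372],
    [0, 0, 0.372]
  ]
}}

```text
time: 1.02
position: [0.4616, -0.3959, 0.1507]
tool_rot: [0.999, 0.037, -0.0, 0.0]
ft_force: [-0.2, -0.5, -1.5]
grip_width: 0.0873
grip_force: 0.0
```

```bash
python3 -c "
from h import *
snap('wrist','w1')
for r in rects('w1','blue',.02,None,200): print(r)
plan(.462,-.394,.004,4.3)"
```

```text
(array([420.8, 235.7]), 0.424, -0.491, 44.0, 30.3, -69.9)
(array([321.2, 189.2]), 0.4638, -0.3961, 88.9, 57.1, 4.2)
(array([484. ,  72.5]), 0.571, -0.5204, 119.0, 76.6, -31.0)
delta cm [ 0.07 -0.23 14.69] turn [ 0.0008 -0.     -0.0012] t 1.07
pos [ 0.4614 -0.3963  0.1509] yaw 4.23 q [-0.89  0.59  1.54 -0.    1.01  0.6 ] F [ 0.2  0.5 -0.1] gw 0.0871
```

View pics/w1.png

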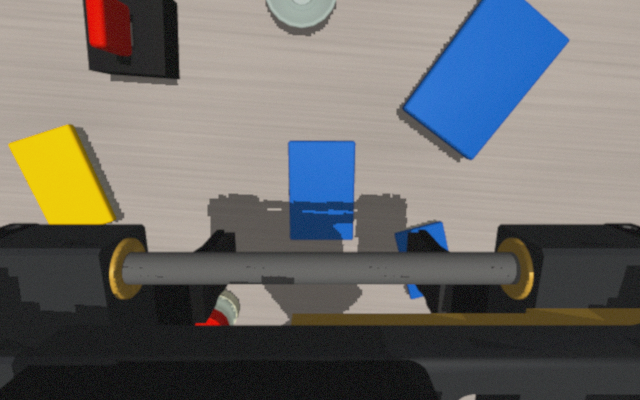

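The wrist view shows the medium blue dish centred between the fingers at (321,189). It measures 88.9 x 57 mm at (0.464,-0.396), within 2 mm of the top view. I'll descend and grasp.

Call:
{"method": "play_rows", "body": {
  "gripper": [-1, -1, -1, -1, -1, 1, 1, 1, 1, 1],
  "delta_pos": [
    [0.1, 0, 5],
    [0.2, 0, 10],
    [0.2, 0, 13],
    [0.2, 0, 14.5],
    [0.2, 0, 14.5],
    [0.2, 0, 14.5],
    [0.2, 0, 14.5],
    [0.2, 0, 14.5],
    [0.2, 0, 14.5],
    [0.2, 0, 14.5]
  ],
  "turn": [
    [0, 0, 0],
    [0, 0, 0],
    [0, 0, 0],
    [0, 0, 0],
    [0, 0, 0],
    [0, 0, 0],
    [0, 0, 0],
    [0, 0, 0],
    [0, 0, 0],
    [0, 0, 0]
  ],
  "squeeze": 15
}}

```text
time: 2.33
position: [0.4645, -0.3952, 0.0062]
tool_rot: [0.999, 0.038, 0.0, 0.0]
ft_force: [-0.6, -0.2, 3.7]
grip_width: 0.0577
grip_force: 15.0
```

```bash
python3 -c "
from h import *
plan(.49,.26,.26,4.9)"
```

```text
delta cm [  7.48 -65.12 -25.43] turn [ 0.0009 -0.0006 -0.0105] t 2.33
pos [ 0.4645 -0.3952  0.0062] yaw 4.3 q [-0.89  0.81  1.61 -0.    0.72  0.61] F [-0.6 -0.2  3.7] gw 0.0577
```

Call:
{"method": "play_rows", "body": {
  "gripper": [1, 1, 1, 1, 1, 1, 1, 1, 1, 1, 1, 1],
  "delta_pos": [
    [0, 0, -2],
    [0, 0, -7],
    [0, 0, -12.5],
    [0, -3, -18],
    [0, -8, -22],
    [0, -14, -24],
    [-0.3, -20, -24.5],
    [-0.3, -26, -24.5],
    [-0.4, -32, -24.5],
    [-0.5, -38, -24.5],
    [-0.6, -44, -24.5],
    [-0.6, -50, -24.5]
  ],
  "turn": [
    [0, 0, 0],
    [0, 0, 0],
    [0, 0, 0],
    [0, 0, 0],
    [0, 0, 0],
    [0, 0, 0],
    [0, 0, 0],
    [0, 0, 0],
    [0, 0, 0],
    [0, 0, 0],
    [0, 0, 0],
    [0, 0, 0]
  ]
}}

```text
time: 3.82
position: [0.42, 0.105, 0.2515]
tool_rot: [0.999, 0.037, 0.001, 0.0]
ft_force: [1.1, -0.2, -0.5]
grip_width: 0.0578
grip_force: 15.0
```

```bash
python3 -c "
from h import *
plan(.42,.288,.25,4.9)"
```

```text
delta cm [  1.36 -18.25   0.15] turn [ 0.0001 -0.0014 -0.0111] t 3.83
pos [0.42   0.105  0.2515] yaw 4.26 q [-0.01  0.23  1.85  0.    1.06  1.48] F [ 1.1 -0.2 -0.5] gw 0.0578
```

Call:
{"method": "play_rows", "body": {
  "gripper": [1, 1, 1, 1, 1, 1],
  "delta_pos": [
    [0.5, -6, 0],
    [1, -12, 0],
    [1.3, -16, 0],
    [1.4, -18.2, 0],
    [1.4, -18.2, 0],
    [1.4, -18.2, 0]
  ],
  "turn": [
    [0, 0, -0.01],
    [0, 0, -0.01],
    [0, 0, -0.01],
    [0, 0, -0.01],
    [0, 0, -0.01],
    [0, 0, -0.01]
  ]
}}

```text
time: 4.58
position: [0.4207, 0.2851, 0.2509]
tool_rot: [0.999, 0.042, -0.0, 0.0]
ft_force: [0.1, 0.2, -0.1]
grip_width: 0.0576
grip_force: 15.0
```

```bash
python3 -c "
from h import *
c=snap('wrist','w2')
for r in rects('w2',((0,0,130),(180,60,255)),.11,None,300): print(r)
for r in rects('w2','blue',.26,None,300): print(r)
print('pred',proj(c,np.array([.517,.295,.11])))
plan(.517,.295,.16,4.9)"
```

```text
(array([318.9,  75. ]), 0.5183, 0.295, 89.6, 58.0, 4.9)
(array([505.3, 120.2]), 0.4884, 0.1209, 250.4, 218.2, -82.3)
(array([146.5, 142.2]), 0.4594, 0.4616, 248.0, 217.6, -87.9)
(array([75.2, 57.2]), 0.5206, 0.5058, 129.5, 78.8, -84.3)
(array([320.9, 298.2]), 0.3985, 0.2831, 58.2, 15.7, -85.1)
(array([320.8, 209.4]), 0.4441, 0.287, 59.6, 41.4, -85.1)
pred (np.float64(318.7673592533135), np.float64(79.68023416342616))
delta cm [ 9.67 -0.21  9.08] turn [ 0.0004  0.0002 -0.0015] t 4.62
pos [0.4209 0.2848 0.2508] yaw 4.81 q [ 0.37  0.33  1.69 -0.    1.12  1.86] F [ 0.3  0.8 -0.3] gw 0.0579
```

View pics/w2.png

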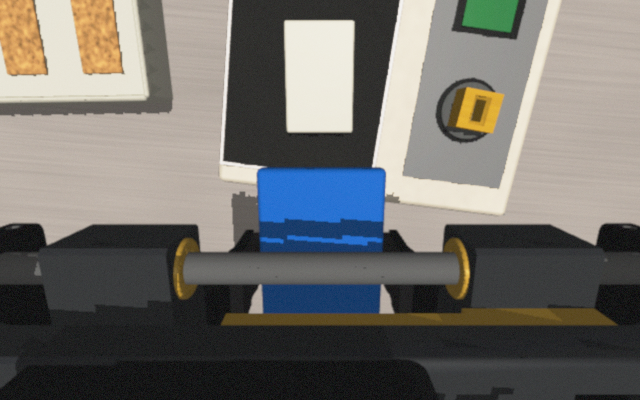

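The wrist view shows white at (319,75), 89.6 x 58 mm at z=0.11, yaw 4.9°, pose (0.518,0.295). All views agree. The lock is at about (479,110), with its slot visible. I'll hover over white and check the front edge of the held dish.

Call:
{"method": "play_rows", "body": {
  "gripper": [1, 1, 1, 1, 1, 1],
  "delta_pos": [
    [3, 0, 3],
    [6, -0.1, 6],
    [9, -0.2, 9],
    [9.8, -0.25, 11],
    [9.8, -0.25, 11.5],
    [9.8, -0.25, 11.5]
  ],
  "turn": [
    [0, 0, 0],
    [0, 0, 0],
    [0, 0, 0],
    [0, 0, 0],
    [0, 0, 0],
    [0, 0, 0]
  ]
}}

```text
time: 5.38
position: [0.5173, 0.2962, 0.1358]
tool_rot: [0.999, 0.042, -0.001, 0.0]
ft_force: [0.1, -0.5, -0.4]
grip_width: 0.058
grip_force: 15.0
```

```bash
python3 -c "
from h import *
c=load('w2');print('front edge',onz(c,321.3,169,.2648),'expected', .4209+.0442*np.cos(.085))
plan(.5185,.2955,.1165,4.9)"
```

```text
front edge [0.46424398 0.28858393 0.2648    ] expected 0.46494042361300125
delta cm [0.12 0.08 1.93] turn [ 0.0003  0.0015 -0.0008] t 5.38
pos [0.5173 0.2962 0.1358] yaw 4.86 q [0.33 0.6  1.59 0.   0.96 1.82] F [ 0.1 -0.5 -0.4] gw 0.058
```

Call:
{"method": "play_rows", "body": {
  "gripper": [1, 1, 1, 1, 1],
  "delta_pos": [
    [0.1, 0.05, 0.8],
    [0.1, 0.05, 1.4],
    [0.1, 0.05, 1.7],
    [0.1, 0.05, 1.85],
    [0.1, 0.05, 1.9]
  ],
  "turn": [
    [0, 0, 0],
    [0, 0, 0],
    [0, 0, 0],
    [0, 0, 0],
    [0, 0, 0]
  ]
}}

```text
time: 6.0
position: [0.5196, 0.2962, 0.1165]
tool_rot: [0.999, 0.042, 0.0, 0.0]
ft_force: [0.3, -0.5, -0.2]
grip_width: 0.0577
grip_force: 15.0
```

Call:
{"method": "play_rows", "body": {
  "gripper": [1, 1],
  "delta_pos": [
    [0, 0, 0.1],
    [0, 0, 0.1]
  ],
  "turn": [
    [0, 0, 0],
    [0, 0, 0]
  ]
}}

```text
time: 6.25
position: [0.5197, 0.2962, 0.1163]
tool_rot: [0.999, 0.042, 0.0, -0.0]
ft_force: [-1.1, 0.0, 4.8]
grip_width: 0.0576
grip_force: 15.0
```

Contact shows at about 5 N. I'll release and then retreat.

Call:
{"method": "play_rows", "body": {
  "gripper": [-0.6, -0.6, -0.6, -1, -1, -1, -1, -1, -1],
  "delta_pos": [
    [0, 0, 0],
    [0, 0, 0],
    [0, 0, 0],
    [0, 0, 0],
    [0, 0, -1.5],
    [0, 0, -5],
    [-3, 0, -10],
    [-6, 0, -13.5],
    [-6, 0, -13.5]
  ],
  "turn": [
    [0, 0, 0],
    [0, 0, 0],
    [0, 0, 0],
    [0, 0, 0],
    [0, 0, 0],
    [0, 0, 0],
    [0, 0, 0],
    [0, 0, 0],
    [0, 0, 0]
  ]
}}

```text
time: 7.38
position: [0.4597, 0.2918, 0.2546]
tool_rot: [0.999, 0.043, 0.003, -0.001]
ft_force: [0.1, 0.4, 0.1]
grip_width: 0.0869
grip_force: 0.0
```

```bash
python3 -c "
from h import *
c=snap('wrist','w3')
for r in rects('w3','blue',.13,None,300): print('blue',r)
c=snap('side','s3')
for r in rects('s3','blue',.13,(140,250,260,340),300): print('blue side',r)
for r in rects('s3',((0,0,130),(180,60,255)),.11,(145,275,225,345)): print('side w',r)
a=cv2.imread('pics/w3.png')[0:240,160:560];b=cv2.imread('pics/s3.png')[250:350,120:270]
cv2.imwrite('pics/v3.png',np.hstack([a,cv2.resize(b,(360,240),interpolation=2)]))
plan(.4528,-.1666,.15,21)"
```

```text
blue (array([322.1, 124.2]), 0.5186, 0.2961, 90.4, 58.7, 4.9)
blue side (array([182.4, 294.4]), 0.5147, 0.2971, 95.2, 61.5, 4.8)
side w (array([211.1, 283.2]), 0.5161, 0.2346, 91.8, 25.0, -2.6)
delta cm [-4.66 45.56 10.11] turn [-2.000e-04 -2.400e-03 -2.814e-01] t 7.47
pos [0.4602 0.2912 0.2514] yaw 4.88 q [ 0.36  0.38  1.6  -0.    1.15  1.84] F [ 0.4 -0.9 -0.7] gw 0.0871
```

View pics/v3.png

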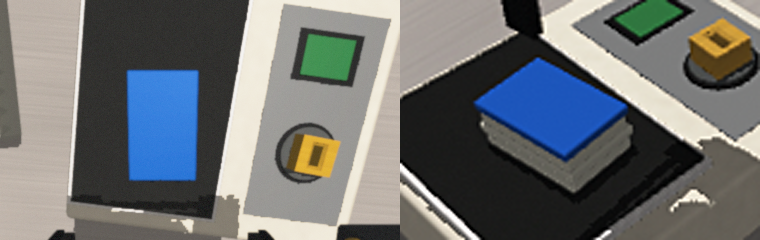

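The view shows blue flush on white in both pictures (wrist centre (322,124), within about 1 mm of where white was). Next is yellow.

Call:
{"method": "play_rows", "body": {
  "gripper": [-1, -1, -1, -1, -1, -1, -1, -1, -1, -1, -1, -1],
  "delta_pos": [
    [-0.6, 6, 0],
    [-1.2, 12, 0],
    [-1.8, 18, 1],
    [-2.4, 24, 3],
    [-3, 30, 5],
    [-3.6, 36, 7],
    [-4.3, 42, 9],
    [-4.6, 45, 10],
    [-4.6, 45.5, 10],
    [-4.6, 45.5, 10],
    [-4.6, 45.5, 10],
    [-4.6, 45.5, 10]
  ],
  "turn": [
    [0, 0, -0.04],
    [0, 0, -0.08],
    [0, 0, -0.12],
    [0, 0, -0.16],
    [0, 0, -0.2],
    [0, 0, -0.24],
    [0, 0, -0.28],
    [0, 0, -0.28],
    [0, 0, -0.28],
    [0, 0, -0.28],
    [0, 0, -0.28],
    [0, 0, -0.28]
  ]
}}

```text
time: 8.98
position: [0.4526, -0.165, 0.1509]
tool_rot: [0.983, 0.182, 0.0, 0.0]
ft_force: [0.0, 0.2, -0.1]
grip_width: 0.0871
grip_force: 0.0
```

```bash
python3 -c "
from h import *
c=snap('wrist','w4')
for r in rects('w4','yellow',.02,None,300): print(r)
plan(.4535,-.1666,.005,21)"
```

```text
(array([116. , 265.8]), 0.3205, -0.0111, 55.9, 12.5, 5.4)
(array([324.1, 190.6]), 0.4545, -0.1673, 89.6, 57.8, 20.8)
delta cm [ 0.02  0.16 14.59] turn [ 0.0003 -0.0003  0.0001] t 9.03
pos [ 0.4527 -0.1652  0.1509] yaw 21.0 q [-0.58  0.45  1.86  0.    0.83  0.62] F [ 0.5 -0.1 -0.4] gw 0.0872
```

Call:
{"method": "play_rows", "body": {
  "gripper": [-1, -1, -1, -1, -1, 1, 1, 1, 1, 1],
  "delta_pos": [
    [0.05, 0.18, 5],
    [0.05, 0.18, 10],
    [0.05, 0.18, 13],
    [0.05, 0.18, 14.5],
    [0.05, 0.18, 14.5],
    [0.05, 0.18, 14.5],
    [0.05, 0.18, 14.5],
    [0.05, 0.18, 14.5],
    [0.05, 0.18, 14.5],
    [0.05, 0.18, 14.5]
  ],
  "turn": [
    [0, 0, 0],
    [0, 0, 0],
    [0, 0, 0],
    [0, 0, 0],
    [0, 0, 0],
    [0, 0, 0],
    [0, 0, 0],
    [0, 0, 0],
    [0, 0, 0],
    [0, 0, 0]
  ],
  "squeeze": 15
}}

```text
time: 10.28
position: [0.4539, -0.1679, 0.0061]
tool_rot: [0.983, 0.181, 0.0, 0.0]
ft_force: [0.1, 0.9, 4.9]
grip_width: 0.0578
grip_force: 15.0
```

```bash
python3 -c "
from h import *
plan(.5186,.2961,.25,4.9)"
```

```text
delta cm [ 22.61 -41.02 -24.41] turn [ 0.0007 -0.0006  0.2793] t 10.28
pos [ 0.4539 -0.1679  0.0061] yaw 20.9 q [-0.59  0.73  1.93  0.    0.48  0.62] F [0.1 0.9 4.9] gw 0.0578
```

Call:
{"method": "play_rows", "body": {
  "gripper": [1, 1, 1, 1, 1, 1, 1, 1, 1, 1, 1, 1],
  "delta_pos": [
    [0, 0, -2],
    [0, 0, -7],
    [0, 0, -12.5],
    [1, -2, -17],
    [3.5, -6.5, -20],
    [6, -11, -22],
    [9, -16, -22],
    [12, -21.5, -22],
    [15, -27, -22],
    [18, -32.5, -21],
    [20.5, -37, -20],
    [22.5, -41, -19]
  ],
  "turn": [
    [0, 0, 0],
    [0, 0, 0],
    [0, 0, 0],
    [0, 0, 0.02],
    [0, 0, 0.05],
    [0, 0, 0.1],
    [0, 0, 0.15],
    [0, 0, 0.2],
    [0, 0, 0.25],
    [0, 0, 0.279],
    [0, 0, 0.279],
    [0, 0, 0.279]
  ]
}}

```text
time: 11.78
position: [0.517, 0.2976, 0.1946]
tool_rot: [0.999, 0.043, -0.0, 0.0]
ft_force: [0.0, -0.4, -0.5]
grip_width: 0.058
grip_force: 15.0
```

Call:
{"method": "play_rows", "body": {
  "gripper": [1, 1],
  "delta_pos": [
    [0, 0, 0],
    [0, 0, 0]
  ],
  "turn": [
    [0, 0, 0],
    [0, 0, 0]
  ]
}}

```text
time: 12.02
position: [0.5168, 0.295, 0.1949]
tool_rot: [0.999, 0.043, -0.001, 0.001]
ft_force: [0.5, 0.0, -1.4]
grip_width: 0.0576
grip_force: 15.0
```

```bash
python3 -c "
from h import *
plan(.5178,.296,.1365,4.9)"
```

```text
delta cm [ 0.12 -0.1   5.84] turn [0.0011 0.0018 0.0008] t 12.03
pos [0.5168 0.295  0.1949] yaw 4.95 q [ 0.33  0.52  1.54 -0.    1.09  1.82] F [ 0.5  0.  -1.4] gw 0.0576
```

Call:
{"method": "play_rows", "body": {
  "gripper": [1, 1, 1, 1, 1, 1, 1],
  "delta_pos": [
    [0.1, -0.05, 2],
    [0.1, -0.05, 3.8],
    [0.1, -0.05, 4.9],
    [0.1, -0.05, 5.5],
    [0.1, -0.05, 5.7],
    [0.1, -0.05, 5.8],
    [0.1, -0.05, 5.8]
  ],
  "turn": [
    [0, 0, 0],
    [0, 0, 0],
    [0, 0, 0],
    [0, 0, 0],
    [0, 0, 0],
    [0, 0, 0],
    [0, 0, 0]
  ]
}}

```text
time: 12.9
position: [0.5187, 0.2963, 0.138]
tool_rot: [0.999, 0.043, 0.0, -0.0]
ft_force: [0.8, 0.2, -0.8]
grip_width: 0.0575
grip_force: 15.0
```

Call:
{"method": "play_rows", "body": {
  "gripper": [1, 1],
  "delta_pos": [
    [0, 0, 0.1],
    [0, 0, 0.1]
  ],
  "turn": [
    [0, 0, 0],
    [0, 0, 0]
  ]
}}

```text
time: 13.15
position: [0.5185, 0.2962, 0.1366]
tool_rot: [0.999, 0.043, 0.0, -0.0]
ft_force: [1.1, -0.3, -0.2]
grip_width: 0.0579
grip_force: 15.0
```

Call:
{"method": "play_rows", "body": {
  "gripper": [1, 1],
  "delta_pos": [
    [0, 0, 0.1],
    [0, 0, 0.1]
  ],
  "turn": [
    [0, 0, 0],
    [0, 0, 0]
  ]
}}

```text
time: 13.4
position: [0.5186, 0.2963, 0.1362]
tool_rot: [0.999, 0.043, 0.0, -0.0]
ft_force: [-1.3, -0.4, 2.4]
grip_width: 0.0577
grip_force: 15.0
```

Call:
{"method": "play_rows", "body": {
  "gripper": [-0.6, -0.6, -0.6, -1, -1, -1, -1, -1, -1, -1, -1],
  "delta_pos": [
    [0, 0, 0],
    [0, 0, 0],
    [0, 0, 0],
    [0, 0, 0],
    [0, 0, -1.5],
    [0, 0, -5],
    [-3, 3, -9],
    [-6, 7, -11.5],
    [-8, 11, -11.5],
    [-8, 11, -11.5],
    [-8, 11, -11.5]
  ],
  "turn": [
    [0, 0, 0],
    [0, 0, 0],
    [0, 0, 0],
    [0, 0, 0],
    [0, 0, 0],
    [0, 0, 0],
    [0, 0, 0],
    [0, 0, 0],
    [0, 0, 0],
    [0, 0, 0],
    [0, 0, 0]
  ]
}}

```text
time: 14.78
position: [0.4491, 0.1801, 0.2514]
tool_rot: [0.999, 0.043, 0.001, -0.0]
ft_force: [-0.1, 0.0, 0.7]
grip_width: 0.0876
grip_force: 0.0
```

```bash
python3 -c "
from h import *
c=snap('wrist','w5')
for r in rects('w5','yellow',.15,None,300): print('yel',r)
u,v=proj(c,np.array([.503,.152,.103]));print(u,v)
crop('w5',int(u)-40,int(v)-40,int(u)+40,int(v)+40,6,'c5')
a=cv2.imread('pics/c5.png');b=cv2.imread('pics/w5.png')[:,:420];b=cv2.resize(b,None,fx=.75,fy=.75)
b=np.vstack([b,np.zeros((480-b.shape[0],b.shape[1],3),np.uint8)])
cv2.imwrite('pics/v5.png',np.hstack([a,b]));print(int(u)-40,int(v)-40)
for r in rects('w5',((10,120,60),(30,255,255)),.103,(int(u)-40,int(v)-40,int(u)+40,int(v)+40),100): print('lock',r)
plan(.5,-.2341,.2,180)"
```

```text
yel (array([559.4, 312.9]), 0.3697, -0.0366, 58.7, 9.2, 83.6)
yel (array([116.4, 267.9]), 0.3777, 0.3461, 55.3, 12.9, -7.4)
yel (array([357.5, 133. ]), 0.5056, 0.157, 29.9, 29.6, 84.9)
yel (array([174.3,  95.1]), 0.519, 0.2954, 90.1, 59.4, 5.0)
357.13020304427147 134.53346845916127
317 94
lock (array([357.7, 132.8]), 0.5042, 0.1518, 35.9, 35.6, 84.7)
delta cm [ 1.5  41.73  5.09] turn [ 2.6000e-03 -9.0000e-04 -3.0556e+00] t 14.82
pos [0.4492 0.1803 0.2511] yaw 4.92 q [0.15 0.3  1.74 0.   1.1  1.63] F [ 0.2  0.  -0.1] gw 0.0871
```

View pics/v5.png

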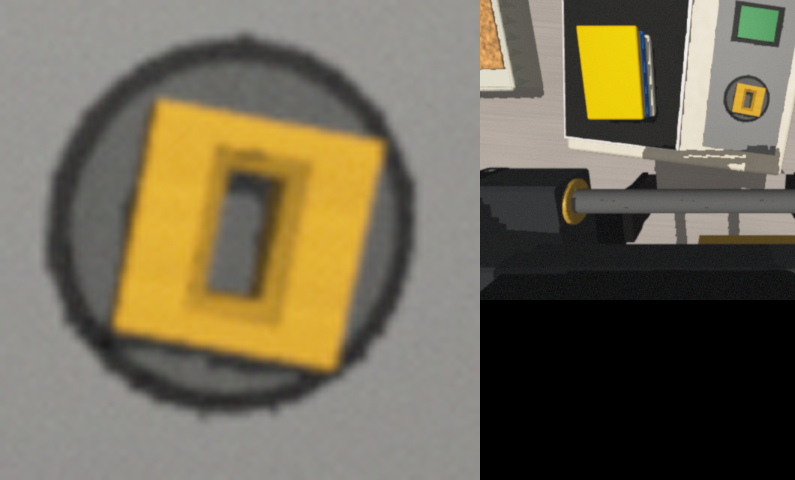

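Yellow is stacked flush: wrist (174,95) gives (0.519,0.295) against blue at (0.5186,0.296). The lock block has crop corners (157,100), (385,142), (338,370) and (113,330), and its slot yaw is about -5.3°. I'll go to the key with yaw 180°, so the last joint has room to turn clockwise.

Call:
{"method": "play_rows", "body": {
  "gripper": [-1, -1, -1, -1, -1, -1, -1, -1, -1, -1, -1, -1],
  "delta_pos": [
    [0.6, 2.5, 0],
    [1.2, 5, 0],
    [1.8, 8, 0],
    [2.5, 11, 0],
    [3.3, 15, 0],
    [4.2, 19, 0],
    [5.1, 23, 0],
    [6, 27, 0],
    [6.9, 31, 1],
    [7.8, 35, 2],
    [8.6, 39, 3],
    [9.4, 42.4, 4]
  ],
  "turn": [
    [0, 0, -0.18],
    [0, 0, -0.36],
    [0, 0, -0.54],
    [0, 0, -0.72],
    [0, 0, -0.9],
    [0, 0, -1.08],
    [0, 0, -1.26],
    [0, 0, -1.44],
    [0, 0, -1.62],
    [0, 0, -1.8],
    [0, 0, -1.98],
    [0, 0, -2.16]
  ]
}}

```text
time: 16.32
position: [0.5799, -0.2356, 0.2096]
tool_rot: [0.43, 0.903, 0.0, 0.0]
ft_force: [0.1, 0.9, 0.0]
grip_width: 0.087
grip_force: 0.0
```

```bash
python3 -c "
from h import *
c=load('w5')
P=np.array([onz(c,317+u/6-.4,94+v/6-.4,.103)[:2] for u,v in((157,100),(385,142),(338,370),(113,330))])
print(P.round(4).tolist(),P.mean(0));e=[P[0]-P[3],P[1]-P[2]];print([np.degrees(np.arctan2(x[1],x[0])) for x in e],[np.linalg.norm(P[i]-P[i-1]) for i in range(4)])
plan(.579,-.2345,.2,180)"
```

```text
[[0.5229, 0.167], [0.5198, 0.1327], [0.4858, 0.1356], [0.4888, 0.1703]] [0.50431459 0.15138836]
[np.float64(-5.43883342259357), np.float64(-4.749766828877588)] [np.float64(0.034203376327459505), np.float64(0.034420517055835056), np.float64(0.03415221507084791), np.float64(0.03483154650437877)]
delta cm [0.14 0.   0.96] turn [ 3.000e-04  1.000e-04 -8.889e-01] t 16.32
pos [ 0.5799 -0.2356  0.2096] yaw 129.07 q [-0.56  0.54  1.44  0.    1.15 -1.25] F [0.1 0.9 0. ] gw 0.087
```

Call:
{"method": "play_rows", "body": {
  "gripper": [-1, -1, -1, -1, -1, -1, -1],
  "delta_pos": [
    [0.1, 0, 0.5],
    [0.1, 0, 1],
    [0.1, 0, 1],
    [0.1, 0, 1],
    [0.1, 0, 1],
    [0.1, 0, 1],
    [0.1, 0, 1]
  ],
  "turn": [
    [0, 0, -0.18],
    [0, 0, -0.36],
    [0, 0, -0.54],
    [0, 0, -0.72],
    [0, 0, -0.875],
    [0, 0, -0.875],
    [0, 0, -0.875]
  ]
}}

```text
time: 17.2
position: [0.5782, -0.2334, 0.2002]
tool_rot: [0.011, 1.0, 0.0, -0.0]
ft_force: [0.1, 0.4, -0.2]
grip_width: 0.0867
grip_force: 0.0
```

```bash
python3 -c "
from h import *
c=snap('wrist','w6')
u,v=proj(c,np.array([.579,-.2345,.064]));print(u,v)
b=(int(u)-50,int(v)-45,int(u)+50,int(v)+45)
crop('w6',*b,7,'c6');print(b)
for r in rects('w6',((0,150,40),(8,255,255)),.064,b): print('key',r)
for r in rects('w6',((0,0,0),(180,255,55)),.028,b): print('rest',r)
plan(.579,-.2345,.2,179)"
```

```text
319.6427655971289 193.2810372398657
(269, 148, 369, 238)
key (array([319.2, 190.6]), 0.5774, -0.2352, 40.7, 12.8, -1.0)
rest (array([321.2, 168.4]), 0.5575, -0.2336, 57.4, 47.6, 49.7)
delta cm [-0.1  -0.09  0.02] turn [ 0.0002 -0.0001 -0.0045] t 17.25
pos [ 0.578  -0.2336  0.2002] yaw 178.74 q [-0.56  0.55  1.46  0.    1.13 -2.11] F [ 1.2 -0.1  0.9] gw 0.0868
```

View pics/c6.png

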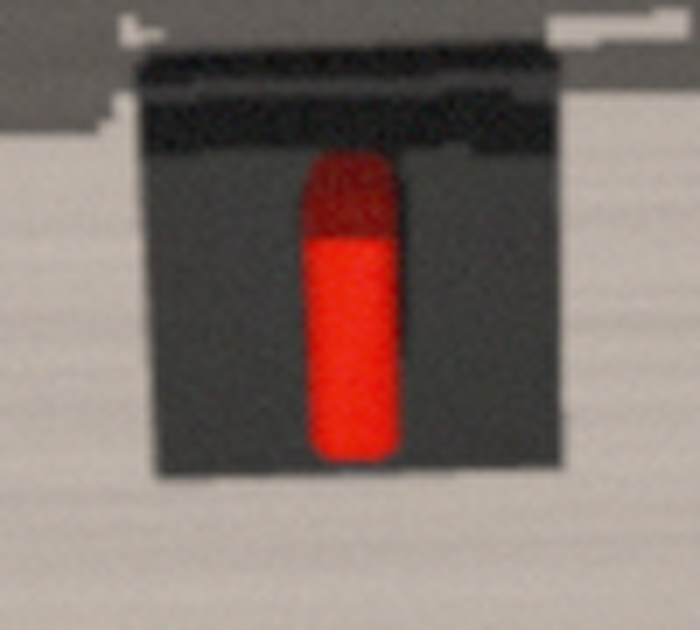

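The crop shows the key grip centred at about x=350, with its far end at row 462. The dark part at the top is its side face, so the 40.7 mm apparent length is 36 mm of top plus that side. The key centre comes out at (0.5797,-0.2347) with yaw -1°, and the top view agrees. Grasping now.

Call:
{"method": "play_rows", "body": {
  "gripper": [-1, -1, -1, -1, -1, -0.2, -0.2, 1, 1, 1, 1, 1],
  "delta_pos": [
    [-0.15, -0.1, 5],
    [-0.15, -0.1, 10],
    [-0.15, -0.1, 14],
    [-0.15, -0.1, 16],
    [-0.15, -0.1, 16.4],
    [-0.15, -0.1, 16.4],
    [-0.15, -0.1, 16.4],
    [-0.15, -0.1, 16.4],
    [-0.15, -0.1, 16.4],
    [-0.15, -0.1, 16.4],
    [-0.15, -0.1, 16.4],
    [-0.15, -0.1, 16.4]
  ],
  "turn": [
    [0, 0, -0.0045],
    [0, 0, -0.0045],
    [0, 0, -0.0045],
    [0, 0, -0.0045],
    [0, 0, -0.0045],
    [0, 0, -0.0045],
    [0, 0, -0.0045],
    [0, 0, -0.0045],
    [0, 0, -0.0045],
    [0, 0, -0.0045],
    [0, 0, -0.0045],
    [0, 0, -0.0045]
  ],
  "squeeze": 25
}}

```text
time: 18.75
position: [0.579, -0.2349, 0.0365]
tool_rot: [0.008, 1.0, 0.0, -0.0]
ft_force: [0.4, 0.1, 0.9]
grip_width: 0.0251
grip_force: 0.0
```

Call:
{"method": "play_rows", "body": {
  "gripper": [1, 1],
  "delta_pos": [
    [0, 0, 0],
    [0, 0, 0]
  ],
  "turn": [
    [0, 0, 0],
    [0, 0, 0]
  ]
}}

```text
time: 19.0
position: [0.579, -0.2349, 0.0365]
tool_rot: [0.008, 1.0, 0.0, -0.0]
ft_force: [0.0, 0.3, -0.4]
grip_width: 0.0116
grip_force: 25.0
```

```bash
python3 -c "
from h import *
plan(.58,-.2341,.036,179)"
```

```text
delta cm [-0.1   0.09  0.05] turn [ 0.     -0.0001  0.0012] t 19.0
pos [ 0.579  -0.2349  0.0365] yaw 179.07 q [-0.56  0.77  1.56 -0.    0.81 -2.12] F [ 0.   0.3 -0.4] gw 0.0116
```

Call:
{"method": "play_rows", "body": {
  "gripper": [1, 1, 1, 1, 1, 1, 1, 1, 1, 1, 1, 1],
  "delta_pos": [
    [0, 0, -1],
    [0, 0, -4],
    [0, 0, -8],
    [0.5, 2, -12],
    [1.5, 7, -15],
    [2.6, 12, -17],
    [3.8, 17.5, -17],
    [5, 23, -17],
    [6.2, 29, -16],
    [7.3, 34, -15],
    [8.1, 38, -13.5],
    [8.2, 38.5, -12.9]
  ],
  "turn": [
    [0, 0, 0],
    [0, 0, 0],
    [0, 0, 0],
    [0, 0, 0.01],
    [0, 0, 0.02],
    [0, 0, 0.03],
    [0, 0, 0.04],
    [0, 0, 0.05],
    [0, 0, 0.06],
    [0, 0, 0.07],
    [0, 0, 0.073],
    [0, 0, 0.073]
  ]
}}

```text
time: 20.5
position: [0.5019, 0.1536, 0.1655]
tool_rot: [0.043, 0.999, 0.0, -0.001]
ft_force: [-0.2, -1.0, -0.7]
grip_width: 0.0116
grip_force: 25.0
```

Call:
{"method": "play_rows", "body": {
  "gripper": [1, 1],
  "delta_pos": [
    [0, 0, 0],
    [0, 0, 0]
  ],
  "turn": [
    [0, 0, 0],
    [0, 0, 0]
  ]
}}

```text
time: 20.75
position: [0.5043, 0.1502, 0.1661]
tool_rot: [0.045, 0.999, -0.0, 0.001]
ft_force: [0.0, -0.4, -0.1]
grip_width: 0.0118
grip_force: 25.0
```

```bash
python3 -c "
from h import *
plan(.5036,.1514,.137,174.9)
a=snap('side','s7');c=snap('wrist','w7')
crop('s7',215,205,295,285,5,'x');x=cv2.imread('pics/x.png')
u,v=proj(c,np.array([.504,.151,.103]));u,v=int(u),int(v);print(u,v)
crop('w7',u-50,v-50,u+50,v+50,4,'y');cv2.imwrite('pics/v7.png',np.hstack([x,cv2.imread('pics/y.png')]))"
```

```text
delta cm [0.08 0.11 2.91] turn [-0.0001  0.0014 -0.0017] t 20.75
pos [0.5043 0.1502 0.1661] yaw 174.8 q [ 0.08  0.47  1.74 -0.    0.93 -1.4 ] F [ 0.  -0.4 -0.1] gw 0.0118
322 214
```

View pics/v7.png

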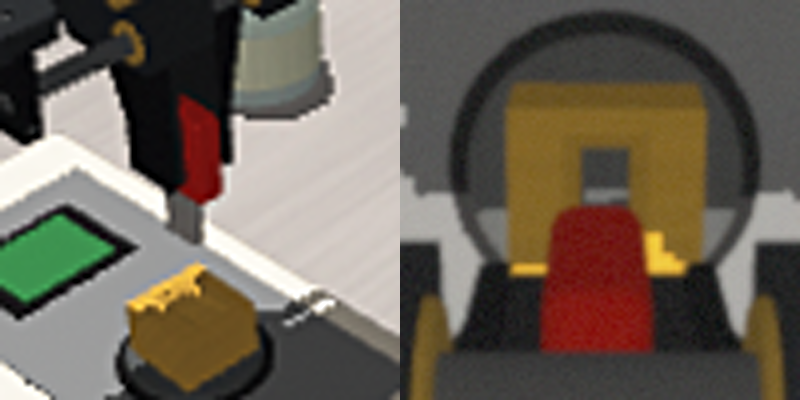

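The left panel (side) shows the key above the lock. The right panel (wrist) shows the slot centre at crop column 606 and the key at about 598, so the slot is about 1.5 mm further along tool +y. That agrees with the plan (+1.1). I'll correct and insert.

```bash
python3 -c "
from h import *
c=load('s7')
print((np.array(proj(c,np.array([.505,.1502,.1336])))-[215,205])*5,(np.array(proj(c,np.array([.5043,.1514,.103])))-[215,205])*5)"
```

```text
[181.67736479 233.55454951] [185.79628921 300.87402761]
```

Call:
{"method": "play_rows", "body": {
  "gripper": [1, 1, 1, 1],
  "delta_pos": [
    [0.08, 0.13, 1],
    [0.08, 0.13, 2],
    [0.08, 0.13, 2.6],
    [0.08, 0.13, 2.6]
  ],
  "turn": [
    [0, 0, 0],
    [0, 0, 0],
    [0, 0, 0],
    [0, 0, 0]
  ]
}}

```text
time: 21.35
position: [0.5021, 0.1526, 0.1387]
tool_rot: [0.045, 0.999, -0.0, -0.001]
ft_force: [0.4, -0.3, -0.1]
grip_width: 0.0119
grip_force: 25.0
```

Call:
{"method": "play_rows", "body": {
  "gripper": [1, 1],
  "delta_pos": [
    [0, 0, 0],
    [0, 0, 0]
  ],
  "turn": [
    [0, 0, 0],
    [0, 0, 0]
  ]
}}

```text
time: 21.6
position: [0.5029, 0.1528, 0.1398]
tool_rot: [0.045, 0.999, 0.0, 0.0]
ft_force: [0.5, 0.5, 0.1]
grip_width: 0.0121
grip_force: 25.0
```

```bash
python3 -c "
from h import *
plan(.5036,.1514,.112,174.9)
c=snap('wrist','w8')
plan(.5036,.1514,.112,174.9)"
```

```text
delta cm [-0.08 -0.13  2.78] turn [ 0.0001  0.0006 -0.0002] t 21.6
pos [0.5029 0.1528 0.1398] yaw 174.89 q [ 0.08  0.51  1.76  0.    0.86 -1.4 ] F [0.5 0.5 0.1] gw 0.0121
delta cm [-0.08 -0.13  2.78] turn [ 0.0001  0.0007 -0.0002] t 21.65
pos [0.5029 0.1528 0.1398] yaw 174.89 q [ 0.08  0.51  1.76  0.    0.86 -1.4 ] F [-0.2  0.   0. ] gw 0.0116
```

Call:
{"method": "play_rows", "body": {
  "gripper": [1, 1, 1, 1, 1, 1, 1, 1],
  "delta_pos": [
    [-0.08, -0.1, 0],
    [-0.08, -0.1, 0.3],
    [-0.08, -0.1, 0.6],
    [-0.08, -0.1, 0.9],
    [-0.08, -0.1, 1.2],
    [-0.08, -0.1, 1.5],
    [-0.08, -0.1, 1.5],
    [-0.08, -0.1, 1.5]
  ],
  "turn": [
    [0, 0, 0],
    [0, 0, 0],
    [0, 0, 0],
    [0, 0, 0],
    [0, 0, 0],
    [0, 0, 0],
    [0, 0, 0],
    [0, 0, 0]
  ]
}}

```text
time: 22.65
position: [0.5034, 0.1517, 0.1245]
tool_rot: [0.045, 0.999, -0.0, 0.0]
ft_force: [-0.7, 0.2, -1.3]
grip_width: 0.012
grip_force: 25.0
```

The key is 11 mm deep with no resistance. I'll continue.

Call:
{"method": "play_rows", "body": {
  "gripper": [1, 1, 1, 1, 1, 1],
  "delta_pos": [
    [0, 0, 0.4],
    [0, 0, 0.8],
    [0, 0, 1.1],
    [0, 0, 1.3],
    [0, 0, 1.3],
    [0, 0, 1.3]
  ],
  "turn": [
    [0, 0, 0],
    [0, 0, 0],
    [0, 0, 0],
    [0, 0, 0],
    [0, 0, 0],
    [0, 0, 0]
  ]
}}

```text
time: 23.4
position: [0.5034, 0.1517, 0.1115]
tool_rot: [0.045, 0.999, 0.0, 0.0]
ft_force: [0.6, -0.1, -0.3]
grip_width: 0.0114
grip_force: 25.0
```

Call:
{"method": "play_rows", "body": {
  "gripper": [1, 1, 1],
  "delta_pos": [
    [0, 0, 0.1],
    [0, 0, 0.15],
    [0, 0, 0.15]
  ],
  "turn": [
    [0, 0, 0],
    [0, 0, 0],
    [0, 0, 0]
  ]
}}

```text
time: 23.78
position: [0.5035, 0.1517, 0.1113]
tool_rot: [0.045, 0.999, 0.0, 0.0]
ft_force: [-2.0, -1.0, 8.8]
grip_width: 0.0121
grip_force: 25.0
```

Seated, with 8.8 N downward. I'll relax slightly and turn clockwise in steps, which is +z of the downward tool.

Call:
{"method": "play_rows", "body": {
  "gripper": [1, 1, 1, 1, 1, 1, 1, 1, 1, 1],
  "delta_pos": [
    [0, 0, -0.08],
    [0, 0, -0.08],
    [0, 0, -0.08],
    [0, 0, -0.08],
    [0, 0, -0.08],
    [0, 0, -0.08],
    [0, 0, -0.08],
    [0, 0, -0.08],
    [0, 0, -0.08],
    [0, 0, -0.08]
  ],
  "turn": [
    [0, 0, 0],
    [0, 0, 0.1],
    [0, 0, 0.2],
    [0, 0, 0.3],
    [0, 0, 0.4],
    [0, 0, 0.5],
    [0, 0, 0.6],
    [0, 0, 0.7],
    [0, 0, 0.8],
    [0, 0, 0.8]
  ],
  "squeeze": 40
}}

```text
time: 25.02
position: [0.5042, 0.1518, 0.1114]
tool_rot: [0.43, 0.903, 0.001, 0.001]
ft_force: [0.0, 0.1, 4.4]
grip_width: 0.0119
grip_force: 40.0
```

```bash
python3 -c "
from h import *
plan(.5036,.1514,.1113,174.9);print(robot.get_obs()['moment'])"
```

```text
delta cm [ 0.01 -0.07  0.01] turn [ 0.0012  0.0016 -0.7993] t 25.02
pos [0.5042 0.1518 0.1114] yaw 129.11 q [ 0.08  0.56  1.78  0.    0.8  -0.6 ] F [0.  0.1 4.4] gw 0.0119
[ 0.09052488 -0.12908214 -0.05415009]
```

Call:
{"method": "play_rows", "body": {
  "gripper": [1, 1, 1, 1, 1],
  "delta_pos": [
    [0, 0, 0],
    [0, 0, 0],
    [0, 0, 0],
    [0, 0, 0],
    [0, 0, 0]
  ],
  "turn": [
    [0, 0, 0.1],
    [0, 0, 0.2],
    [0, 0, 0.3],
    [0, 0, 0.35],
    [0, 0, 0.35]
  ]
}}

```text
time: 25.65
position: [0.5043, 0.1518, 0.1114]
tool_rot: [0.58, 0.815, 0.001, 0.001]
ft_force: [0.3, 0.8, 6.5]
grip_width: 0.0119
grip_force: 40.0
```

```bash
python3 -c "
from h import *
plan(.5036,.1514,.1113,174.9);print(robot.get_obs()['moment'])"
```

```text
delta cm [-0.02 -0.08  0.01] turn [ 0.0017  0.0015 -1.1485] t 25.65
pos [0.5043 0.1518 0.1114] yaw 109.1 q [ 0.08  0.56  1.78  0.    0.8  -0.25] F [0.3 0.8 6.5] gw 0.0119
[ 0.0864467  -0.1673139  -0.00982644]
```

Call:
{"method": "play_rows", "body": {
  "gripper": [1, 1, 1, 1],
  "delta_pos": [
    [0, 0, 0],
    [0, 0, 0],
    [0, 0, 0],
    [0, 0, 0]
  ],
  "turn": [
    [0, 0, 0.05],
    [0, 0, 0.1],
    [0, 0, 0.12],
    [0, 0, 0.12]
  ]
}}

```text
time: 26.15
position: [0.5043, 0.1518, 0.1114]
tool_rot: [0.628, 0.778, 0.001, 0.001]
ft_force: [0.9, 0.3, 5.9]
grip_width: 0.0117
grip_force: 40.0
```

```bash
python3 -c "
from h import *
plan(.5036,.1514,.1113,174.9);print(robot.get_obs()['moment'],robot.get_obs()['joint_torque'][5])"
```

```text
delta cm [-0.02 -0.08  0.01] turn [ 0.0018  0.0016 -1.2681] t 26.15
pos [0.5043 0.1518 0.1114] yaw 102.24 q [ 0.08  0.56  1.78  0.    0.8  -0.13] F [0.9 0.3 5.9] gw 0.0117
[ 0.07640831 -0.1476004   0.04214179] 0.01690706005319953
```

Call:
{"method": "play_rows", "body": {
  "gripper": [1, 1, 1, 1],
  "delta_pos": [
    [0, 0, 0],
    [0, 0, 0],
    [0, 0, 0],
    [0, 0, 0]
  ],
  "turn": [
    [0, 0, 0.05],
    [0, 0, 0.1],
    [0, 0, 0.15],
    [0, 0, 0.15]
  ]
}}

```text
time: 26.65
position: [0.5044, 0.1517, 0.1114]
tool_rot: [0.684, 0.729, 0.001, 0.001]
ft_force: [0.8, 0.7, 4.7]
grip_width: 0.0117
grip_force: 40.0
```

```bash
python3 -c "
from h import *
plan(.5036,.1514,.1113,174.9);print(robot.get_obs()['moment'],robot.get_obs()['joint_torque'][5])"
```

```text
delta cm [-0.03 -0.08  0.01] turn [ 0.002   0.0015 -1.4184] t 26.65
pos [0.5044 0.1517 0.1114] yaw 93.63 q [0.08 0.56 1.78 0.   0.8  0.02] F [0.8 0.7 4.7] gw 0.0117
[ 0.11843706 -0.19718427 -0.02954855] 0.025963641819544137
```

Call:
{"method": "play_rows", "body": {
  "gripper": [1, 1, 1, 1],
  "delta_pos": [
    [0, 0, 0],
    [0, 0, 0],
    [0, 0, 0],
    [0, 0, 0]
  ],
  "turn": [
    [0, 0, 0.05],
    [0, 0, 0.1],
    [0, 0, 0.15],
    [0, 0, 0.15]
  ]
}}

```text
time: 27.15
position: [0.5044, 0.1517, 0.1114]
tool_rot: [0.737, 0.676, 0.001, 0.001]
ft_force: [-0.1, 0.4, 4.7]
grip_width: 0.0119
grip_force: 40.0
```

```bash
python3 -c "
from h import *
plan(.5036,.1514,.1113,174.9);print(robot.get_obs()['moment'],robot.get_obs()['joint_torque'][5])"
```

```text
delta cm [-0.04 -0.08  0.01] turn [ 0.0021  0.0016 -1.5682] t 27.15
pos [0.5044 0.1517 0.1114] yaw 85.05 q [ 0.08  0.56  1.78 -0.    0.8   0.17] F [-0.1  0.4  4.7] gw 0.0119
[-0.00826444 -0.16943987  0.01275121] 0.0427287386264652
```

Call:
{"method": "play_rows", "body": {
  "gripper": [1, 1, 1, 1],
  "delta_pos": [
    [0, 0, 0],
    [0, 0, 0],
    [0, 0, 0],
    [0, 0, 0]
  ],
  "turn": [
    [0, 0, 0.04],
    [0, 0, 0.08],
    [0, 0, 0.12],
    [0, 0, 0.12]
  ]
}}

```text
time: 27.65
position: [0.5045, 0.1517, 0.1114]
tool_rot: [0.776, 0.631, 0.001, 0.001]
ft_force: [1.3, 0.1, 6.1]
grip_width: 0.0115
grip_force: 40.0
```

```bash
python3 -c "
from h import *
plan(.5036,.1514,.1113,174.9);print(robot.get_obs()['moment'],robot.get_obs()['joint_torque'][5])"
```

```text
delta cm [-0.05 -0.08  0.01] turn [ 0.0023  0.002  -1.6861] t 27.65
pos [0.5045 0.1517 0.1114] yaw 78.29 q [ 0.08  0.56  1.78 -0.    0.8   0.28] F [1.3 0.1 6.1] gw 0.0115
[ 0.14299085 -0.2597998   0.54485035] 0.5563867092132568
```

The stop is reached: the moment jumped to 0.54 N m. I'll release and lift.

Call:
{"method": "play_rows", "body": {
  "gripper": [1, 0.2, 0.2, -0.2, -0.2, -0.2, -0.2, -0.2, -0.2, -0.2, -0.2, -0.2],
  "delta_pos": [
    [0, 0, 0],
    [0, 0, 0],
    [0, 0, 0],
    [0, 0, 0],
    [0, 0, 0],
    [0, 0, -1],
    [0, 0, -4],
    [0, 0, -8],
    [0, 0, -13],
    [-2, 0, -17],
    [-4, 0, -17],
    [-4, 0, -17]
  ],
  "turn": [
    [0, 0, -0.03],
    [0, 0, -0.03],
    [0, 0, -0.03],
    [0, 0, -0.03],
    [0, 0, -0.03],
    [0, 0, -0.03],
    [0, 0, -0.03],
    [0, 0, -0.03],
    [0, 0, -0.03],
    [0, 0, -0.03],
    [0, 0, -0.03],
    [0, 0, -0.03]
  ]
}}

```text
time: 29.15
position: [0.4949, 0.1119, 0.2819]
tool_rot: [0.768, 0.641, 0.001, 0.0]
ft_force: [-0.3, -0.1, 0.8]
grip_width: 0.0522
grip_force: 0.0
```

```bash
python3 -c "
from h import *
c=snap('wrist','w9')
for r in rects('w9','yellow',.15,None,1000): print('yel',r)
u,v=proj(c,np.array([.5043,.1514,.103]));print(u,v)
b=(max(0,int(u)-60),max(0,int(v)-60),min(640,int(u)+60),min(400,int(v)+60))
for r in rects('w9',((0,150,40),(8,255,255)),.139,b): print('key',r)
for r in rects('w9',((10,120,60),(30,255,255)),.103,b): print('lock',r)
for r in rects('w9','blue',.13,None,20): print('blue',r)
plan(.5036,.1514,.1113,174.9)"
```

```text
322.63871068080016 143.55551105553042
key (array([323.1, 147.2]), 0.5045, 0.1512, 36.6, 11.7, 85.9)
lock (array([311.2, 145.1]), 0.4911, 0.1507, 36.9, 15.1, 84.4)
lock (array([333.1, 139.3]), 0.5145, 0.153, 35.5, 14.2, -82.3)
blue (array([300.3,   8.5]), 0.5065, 0.2667, 61.4, 5.0, 3.4)
delta cm [ 3.98  0.17 17.  ] turn [ 7.0000e-04 -2.0000e-04 -1.6616e+00] t 29.2
pos [0.4948 0.1124 0.2813] yaw 79.7 q [0.   0.3  1.65 0.   1.2  0.18] F [-0.4  0.5  0.2] gw 0.0526
```

```bash
python3 -c "
from h import *
c=load('w9');im=cv2.resize(c['color'],None,fx=4,fy=4,interpolation=2)
h=cv2.cvtColor(im,cv2.COLOR_RGB2HSV);m=cv2.inRange(h,np.array((14,150,130)),np.array((30,255,255)))
k=np.zeros_like(m);k[90*4:200*4,270*4:380*4]=255;m&=k
p=np.argwhere(m)[:,::-1];p=cv2.convexHull(p.astype(np.int32))[:,0]/4
P=np.array([onz(c,u,v,.103)[:2] for u,v in p])*1000
print(cv2.minAreaRect(P.astype(np.float32)))
q=cv2.approxPolyDP(P.astype(np.float32)[:,None],2.5,True)[:,0];print(q.round(1).tolist())
# petri/jars, pile via top & side
snap('top','t9');snap('side','s9')
for col,z,b in(('yellow',.15,(120,160,190,250)),('red',.085,(295,110,330,150)),('red',.05,(385,260,415,290))):
    for r in rects('t9',col,z,b): print(col,*r)
for r in rects('s9','yellow',.15,(130,200,260,340)): print('side',r)
"
```

```text
((504.00177001953125, 154.71475219726562), (34.32915115356445, 27.752737045288086), 7.479719638824463)
[[522.4000244140625, 144.1999969482422], [514.4000244140625, 142.10000610351562], [487.8999938964844, 149.89999389648438], [486.0, 165.89999389648438], [518.5, 170.0]]
red [312.1 130.3] 0.701 -0.0821 56.2 54.3 -0.6
red [399.3 274.9] 0.3329 -0.3004 34.5 33.5 89.3
side (array([181.5, 285.5]), 0.5151, 0.2976, 95.6, 61.4, 4.8)
```

The lock block has turned from yaw -5.1° to -82.5°, so the joint is at 1.35 rad or more. The key is seated and centred, the jars haven't moved and the pile is square. Handing in.

```bash
python3 -c "
from rig import robot
print(robot.hand_in())"
```

```text
the job is handed in; nothing more can be done
None
```

The job is handed in at about 29 s of the 72 s limit, but the hand-in returned no verdict: the dishes are piled white, blue, yellow, square to within about 1 mm by my measurements, and the key is fully in and turned clockwise to its stop (about 1.35 rad or more). The two jars measured as not moved; the round glass dish was not re-measured, but the arm never went near it.

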